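Set out the coin containers on their display stands

TASK

Set out the shop counter for opening: put each of the four coin containers (large round tube, small round tube, square tube, oblong box) upright, cap up, into the recess of the display stand that has its shape and size, so that it stands flat on the lined floor inside the rim. Leave the amber jar and the blue cup standing where they are.

Things in the scene. Friction and masses are not known exactly. Their poses are not given: they have to be found in the camera images.
- tube_large_mid (a point): Large round coin tube: upright clear plastic cylinder full of coins with a white cap, 54 mm across, 66 mm tall, loose, 0.17 to 0.35 kg. The point is its centre, half-way up (33 mm above its underside); z up along its axis.
- tube_small_mid (a point): Small round coin tube: upright clear plastic cylinder full of coins with a white cap, 34 mm across, 72 mm tall, loose, 0.1 to 0.21 kg. The point is its centre, half-way up (36 mm above its underside); z up along its axis.
- tube_square_mid (a point): Square coin tube: upright clear plastic square prism full of coins with a white cap, 42 x 42 mm, 68 mm tall, loose, 0.14 to 0.28 kg. The point is its centre, half-way up (34 mm above its underside); x and y along its sides, z up.
- box_oblong_mid (a point): Oblong coin box: upright clear plastic box of grey flat coin cases with a white lid, 64 mm long (its x) by 30 mm wide (its y), 64 mm tall, loose, 0.12 to 0.25 kg. The point is its centre, half-way up (32 mm above its underside); z up.
- stand_large_floor (a point): Large round display stand, fixed: dark wood ring-shaped rim, 88 mm outside, 14 mm tall, with a grey-lined round recess 70 mm across and 9 mm deep. The point is the centre of the recess floor, 5 mm above the table; z up.
- stand_small_floor (a point): Small round display stand, fixed: dark wood, 68 mm outside, 14 mm tall, with a grey-lined round recess 50 mm across and 9 mm deep. The point is the centre of the recess floor, 5 mm above the table; z up.
- stand_square_floor (a point): Square display stand, fixed: dark wood, 76 x 76 mm outside, 14 mm tall, with a grey-lined square recess 58 x 58 mm and 9 mm deep. The point is the centre of the recess floor, 5 mm above the table; x and y along its sides, z up.
- stand_oblong_floor (a point): Oblong display stand, fixed: dark wood, 98 x 64 mm outside, 14 mm tall, with a grey-lined recess 80 mm long (its x) by 46 mm wide (its y) and 9 mm deep. The point is the centre of the recess floor, 5 mm above the table; z up.
- jar_mid (a point): Amber glass jar with a brass lid, 58 mm across, 85 mm tall, standing loose among the things; not part of the job, leave it alone. The point is its centre, half-way up. Apart from this jar and the cup, the only other things around are a stock book 22 mm tall within 0.36 m of the robot base, and shop equipment up to 180 mm tall along the back of the table (beyond x = 0.78 m) and its sides (beyond 0.52 m to left or right).
- cup_mid (a point): Blue ceramic cup without a handle, 68 mm across the rim, 75 mm tall, empty, standing loose among the things; not part of the job, leave it alone. The point is its centre, half-way up.

How it is judged (in metres and radians):
At the end, for the whole second after the job is handed in: Each container stands upright (within 0.09 rad) and at rest (slower than 0.02 m/s) in the recess of its matching stand, flat on its floor (height within +4/-6 mm), its centre within 14 mm of the recess centre (it cannot lie further off when it is inside the rim) (horizontal distance between tube_large_mid and stand_large_floor below 0.014 m and z of tube_large_mid in the frame of stand_large_floor between 0.027 and 0.037 m and angle between each of tube_large_mid, tube_small_mid, tube_square_mid, box_oblong_mid's own z axis and vertical below 0.09 rad and linear speed of each of tube_large, tube_small, tube_square, box_oblong below 0.02 m/s and horizontal distance between tube_small_mid and stand_small_floor below 0.014 m and z of tube_small_mid in the frame of stand_small_floor between 0.03 and 0.04 m and horizontal distance between tube_square_mid and stand_square_floor below 0.014 m and z of tube_square_mid in the frame of stand_square_floor between 0.028 and 0.038 m and horizontal distance between box_oblong_mid and stand_oblong_floor below 0.014 m and z of box_oblong_mid in the frame of stand_oblong_floor between 0.026 and 0.036 m); the robot touches nothing.
It fails at once if the amber jar is knocked over or pushed more than 25 mm (distance of jar_mid from where it was at the start of the episode above 0.025 m or angle between jar_mid's own z axis and vertical above 0.35 rad).
It fails at once if the blue cup is knocked over or pushed more than 25 mm (distance of cup_mid from where it was at the start of the episode above 0.025 m or angle between cup_mid's own z axis and vertical above 0.35 rad).
It also fails if it takes over 128 s, if anything falls off the work surface, if the arm or the gripper's body presses on something with over 40 N, if the wrist force passes 120 N, or if a joint passes its speed limit or range.

ROBOT

A 6-joint arm with a two-finger parallel gripper is mounted at the origin on the work surface. World frame = base frame: x ahead of the robot, y to its left, z up, the work surface at z = 0. Lengths are in mm, angles in rad, forces in N, time in s.
With the tool pointing down it reaches from about 375 to 900 mm from the base axis. Payload 3.1 kg.
Tool frame: the origin (TCP) lies at the very end of the fingers, on their centre line; the grasp point (between the pads) lies behind it (arm.pinch_z is the z of the grasp point in the tool frame, in mm); z points along the fingers, y is the direction in which the jaws open and shut (so a half turn about z gives the same grasp; the last joint's range is limited). The gripper opens to 87 mm and grips with 3 to 60 N. Pads are 19 mm wide; open, the fingers measure 117 mm over their backs; the gripper's body (75 mm by 190 mm) begins 51 mm behind the grasp point.
Start: joints at [-1.387, 0.527, 1.433, -0, 1.181, -0.178], TCP at [221.245, -584.506, 222.548] pointing down, gripper open.
Joint ranges: [-3.08, 3.08], [-0.75, 2.2], [0.22, 2.44], [-1.43, 4.57], [0, 2.65], [-2.85, 2.85]. Speed limits (rad/s): [2.79, 2.79, 3.14, 3.14, 3.14, 3.14].

INTERFACE

Orientations are given as a rotation vector (axis times angle).
In Python, from station import arm gives the robot as it stands.
- The arm moves only by the tool servo_tool, never from a script. Its argument "steps" is a list of rows, each an object with "claw": the finger opening in m, from 0 to 0.087; "dp": the shift along the world's x, y, z in m, a list of three; "delta_rot": the turn, a rotation vector about the world's x, y, z in rad, a list of three. A call has 1 to 10 rows; each row is the pose to reach, as a shift and turn from the pose commanded when the call began; what a row does not reach only later rows make up. A row lasts 1/10 s, in which the tool goes at most 50 mm and 8.59 degrees, less where a joint would pass 70% of its speed; a pose out of reach is approached as far as the arm can. A call with a gripper value outside its range is refused whole. The fingers move at their own pace and stop on an object; the grip force is fixed at half the most. Time passes only in rows, so rows that repeat a pose let the fingers close. It gives the time, the measured TCP pose, the force and the opening at its end, in the units of the state.
- arm.get_state(): the state, without advancing time (a new reading comes with each control period).
- arm.grab_frame(name): name is "scene" or "side" or "wrist"; returns a dict with "image" (400x640x3 uint8, red, green, blue), "z_map" (400x640 float32, mm along the optical axis (not along the pixel's ray), 0 where there is no reading), "fx", "fy", "cx", "cy" (pixels), "k1" (the pictures are not rectified: a ray, as slopes to the right and down, at radius r is drawn at 1 + k1 r^2 times it, then the intrinsics apply), "R" (3x3) and "t" (3): a world point X has camera coordinates R X + t. Camera axes: x right, y down, z forward; pixel columns grow to the right and rows downward; lengths in mm; the calibration is good to about 2 mm. A picture is of the moment at which its call begins.
- arm.finish_job(): hands the job in, once; it reports no verdict.
The state is a dict: "time": time; "qpos": joint angles; "qd": joint speeds; "joint_efforts": joint torques, N m; "position": TCP position; "tcp_rot": TCP orientation; "ft_force": force on the tool from outside, world axes, zero at the start; "wrist_torque": the same for the moment, N m; "finger_gap": finger opening in mm.
Only numpy, scipy, OpenCV 4.12 (cv2) and the standard library are available. Lean on these libraries where they do the work, as an engineer would, in place of code of your own. Each camera call takes 0.05 s, during which the arm holds its last target.

## Working session

There is one attempt and no reset: what is moved stays moved. The work goes in short steps, Python scripts to look and compute and a tool call to move; the robot and the scene stay as the last step left them, time stands still between calls to the robot, and variables do not carry over. Pictures are saved under pics/ and viewed, and the job is handed in when it is done.

Besides the shell and the picture viewer there is one more tool, called as name(argument=value, ...), one argument or row to a line, values as JSON. servo_tool: Moves the arm, as the interface text tells. Its arguments: {"type":"object","properties":{"steps":{"type":"array","items":{"type":"object","properties":{"claw":{"type":"number"},"dp":{"type":"array","items":{"type":"number"}},"delta_rot":{"type":"array","items":{"type":"number"}}}}}},"required":["steps"]}

```bash
mkdir -p pics; ls; python3 - <<'E'
from station import arm
import cv2,numpy as np
print(arm.get_state(), arm.pinch_z)
for n in ["scene","side"]:
    f=arm.grab_frame(n); cv2.imwrite(f"pics/{n}0.png",f["image"][...,::-1]); np.savez(f"/tmp/{n}0.npz",**f)
    print(n,{k:f[k] for k in f if k not in("image","z_map")})
E
```

```text
pics
{'time': 0.0, 'qpos': array([-1.38752545e+00,  5.28469900e-01,  1.43393131e+00, -5.09828938e-05,
        1.18141645e+00, -1.78456201e-01]), 'qd': array([ 1.61305727e-03, -1.12057298e-03,  1.14703302e-03, -9.97712527e-04,
       -9.09354480e-05,  1.63125661e-03]), 'joint_efforts': array([-3.95727739e-04, -4.40045428e+01, -1.76593459e+01,  6.33049314e-02,
        5.82072535e-02, -1.52503571e-04]), 'position': array([ 221.08026962, -583.78148435,  221.56014112]), 'tcp_rot': array([-3.08815521e+00, -5.64736588e-01,  8.24102917e-05]), 'ft_force': array([ 0.6304399 , -0.27191165,  0.41985216]), 'wrist_torque': array([-0.00708459,  0.03108024, -0.04205206]), 'finger_gap': 87.33055155142252} -18.700000000000003
scene {'fx': 505.24323055377437, 'fy': 505.24323055377437, 'cx': 319.54498029206474, 'cy': 206.28289859419442, 'k1': -0.08842232667860285, 'R': array([[-0.33270915,  0.94292807,  0.01383004],
       [ 0.75483541,  0.27507475, -0.59544721],
       [-0.56526818, -0.18767134, -0.80327539]]), 't': array([ 156.89535169, -358.06145181, 1564.84901934])}
side {'fx': 477.9796531352689, 'fy': 477.9796531352689, 'cx': 320.00786494197087, 'cy': 197.1120186605308, 'k1': -0.08649282053673252, 'R': array([[-0.99434072, -0.10602588,  0.00671088],
       [-0.08180622,  0.72383852, -0.68510257],
       [ 0.06778101, -0.68177438, -0.7284157 ]]), 't': array([ 518.19258572,   80.45715641, 1263.61772741])}
```

View pics/scene0.png

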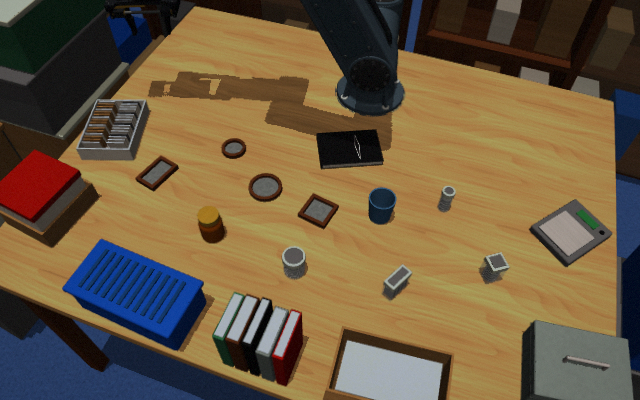

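View pics/side0.png

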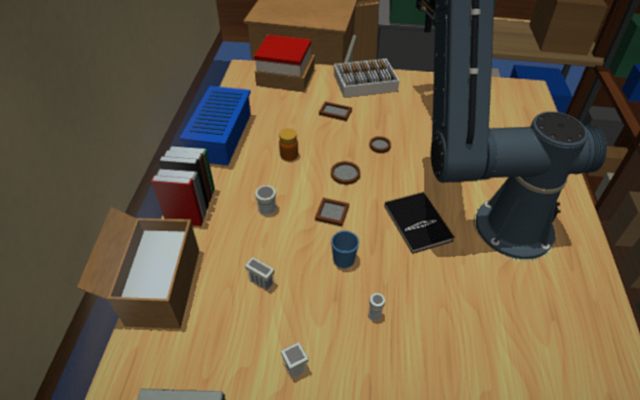

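The scene view shows the stands: oblong (157,172), small (233,148), large (265,187) and square (318,210). The containers are the large tube (293,262), box (397,281), small tube (447,198) and square tube (495,266). The jar is at (210,224) and the cup at (381,205). Next I build a height map from the depth images.

```bash
cat > h.py <<'E'
import numpy as np,cv2
def K(f): return np.array([[f["fx"],0,f["cx"]],[0,f["fy"],f["cy"]],[0,0,1.]])
def D(f): return np.array([f["k1"],0,0,0,0.])
def cloud(f):
    z=f["z_map"].astype(float); H,W=z.shape
    u,v=np.meshgrid(np.arange(W),np.arange(H))
    p=np.stack([u,v],-1).reshape(-1,1,2).astype(float)
    s=cv2.undistortPoints(p,K(f),D(f)).reshape(H,W,2)
    c=np.dstack([s[...,0]*z,s[...,1]*z,z])
    X=(c-f["t"])@f["R"]
    X[z<=0]=np.nan
    return X
def ray(f,uv,zw):
    "intersect pixels with plane z=zw"
    s=cv2.undistortPoints(np.array(uv,float).reshape(-1,1,2),K(f),D(f)).reshape(-1,2)
    d=np.c_[s,np.ones(len(s))]@f["R"]; C=-f["R"].T@f["t"]
    return C+d*((zw-C[2])/d[:,2])[:,None]
def proj(f,X):
    r,_=cv2.Rodrigues(np.array(f["R"])); return cv2.projectPoints(np.array(X,float).reshape(-1,1,3),r,np.array(f["t"],float),K(f),D(f))[0].reshape(-1,2)
def ortho(f,x0,x1,y0,y1,zw,res=1.0):
    "image: rows x decreasing, cols y decreasing"
    xs=np.arange(x1,x0,-res); ys=np.arange(y1,y0,-res)
    Y,X=np.meshgrid(ys,xs); P=np.stack([X,Y,np.full_like(X,zw)],-1)
    uv=proj(f,P).reshape(X.shape+(2,)).astype(np.float32)
    return cv2.remap(np.ascontiguousarray(f["image"]),uv[...,0],uv[...,1],cv2.INTER_CUBIC)
E
python3 - <<'E'
import numpy as np,cv2
from h import *
for n in ["scene","side"]:
    f=dict(np.load(f"/tmp/{n}0.npz")); X=cloud(f)
    pts=X.reshape(-1,3)
    t=(abs(pts[:,2])<8)&(pts[:,0]>300)&(pts[:,0]<750)&(abs(pts[:,1])<500)
    print(n,"table z",np.nanmedian(pts[t,2]),np.nanstd(pts[t,2]))
    ok=(X[...,2]>25)&(X[...,2]<110)&(X[...,0]>330)&(X[...,0]<790)&(abs(X[...,1])<520)
    k,l,st,c=cv2.connectedComponentsWithStats(ok.astype(np.uint8))
    for i in range(1,k):
        if st[i,4]<40: continue
        q=X[l==i]; zt=np.percentile(q[:,2],97)
        top=q[q[:,2]>zt-6]
        (cx,cy),r,a=cv2.minAreaRect(top[:,:2].astype(np.float32))
        print(c[i].round(),st[i,4],"z",zt.round(1),"rect",round(cx,1),round(cy,1),np.round(r,1),round(a,1))
    a=ortho(f,300,800,-560,560,14,1.4)
    cv2.imwrite(f"pics/{n}_o.png",a[...,::-1])
E
```

```text
scene table z -1.106252333799918 2.3175708050295936
[381. 203.] 654 z 75.8 rect 450.9 153.4 [66.2 66.1] 37.0
[447. 196.] 258 z 74.7 rect 369.9 300.3 [32.8 32.3] 32.4
[210. 222.] 645 z 86.4 rect 644.9 -217.5 [49.8 49.5] 70.1
[293. 260.] 554 z 68.7 rect 670.5 7.2 [52.2 51.8] 52.3
[494. 265.] 540 z 70.6 rect 530.0 445.1 [42.8 43.6] 36.4
[397. 280.] 496 z 66.7 rect 640.7 241.5 [29.8 64.9] 63.4
side table z -0.19015638948803176 2.1524942163741794
[288. 142.] 450 z 86.6 rect 638.6 -214.8 [46.8 50.6] 8.4
[266. 197.] 419 z 69.3 rect 664.3 11.5 [50.1 55.8] 11.2
[344. 246.] 663 z 75.4 rect 446.7 155.5 [64.4 66.8] 1.7
[260. 271.] 537 z 67.8 rect 636.0 242.2 [31.7 64.4] 63.8
[376. 304.] 318 z 75.4 rect 365.1 304.5 [30.5 33.3] 1.7
[295. 358.] 617 z 71.7 rect 525.5 447.2 [42.7 42.5] 35.0
```

View pics/scene_o.png

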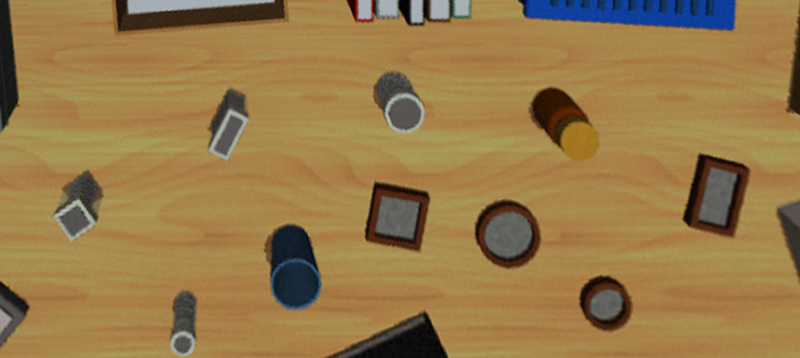

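View pics/side_o.png

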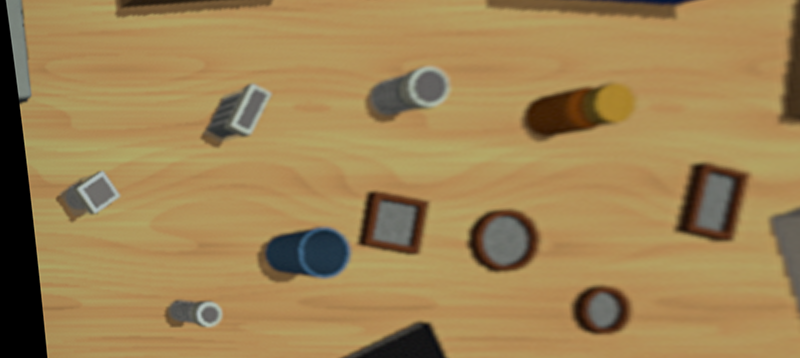

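```bash
python3 - <<'E'
import numpy as np,cv2
from h import *
g={"small":(233,148),"large":(265,187),"square":(318,210),"oblong":(157,172)}
for n in ["scene","side"]:
    f=dict(np.load(f"/tmp/{n}0.npz")); X=cloud(f)
    f0=dict(np.load(f"/tmp/scene0.npz"))
    off=-1.1 if n=="scene" else -.2
    for k,uv in g.items():
        p=ray(f0,[uv],5)[0]
        m=(np.hypot(X[...,0]-p[0],X[...,1]-p[1])<75)&(X[...,2]>9.5+off)&(X[...,2]<22)
        img=f["image"].astype(int); m&=(img[...,0]-img[...,2]<70)&(img.sum(-1)<230)
        q=X[m][:,:2].astype(np.float32)
        c,r,a=cv2.minAreaRect(q)
        print(n,k,p[:2].round(),len(q),np.round(c,1),np.round(r,1),round(a,1))
E
```

```text
scene small [ 369. -293.] 168 [ 370.2 -290.5] [69.6 63.5] 10.8
scene large [ 467. -154.] 283 [ 469.1 -152.2] [89.2 83.9] 23.6
scene square [490.   2.] 361 [493.8   2.8] [77.7 80.4] 78.0
scene oblong [ 519. -449.] 338 [ 524.1 -445.5] [73.3 99.8] 76.2
side small [ 369. -293.] 115 [ 365.5 -286.2] [66.3 62.4] 60.5
side large [ 467. -154.] 182 [ 464.2 -149. ] [81.7 85.2] 2.4
side square [490.   2.] 246 [488.5   6.2] [78.5 73.9] 78.7
side oblong [ 519. -449.] 153 [ 518.3 -443.3] [71.3 95.1] 76.9
```

servo_tool(
  steps=[
    {"dp":[0.22,0.28,0.15],"claw":0.087},
    {"dp":[0.22,0.28,0.15],"claw":0.087},
    {"dp":[0.22,0.28,0.15],"claw":0.087},
    {"dp":[0.22,0.28,0.15],"claw":0.087},
    {"dp":[0.22,0.28,0.15],"claw":0.087},
    {"dp":[0.22,0.28,0.15],"claw":0.087},
    {"dp":[0.22,0.28,0.15],"claw":0.087},
    {"dp":[0.22,0.28,0.15],"claw":0.087},
    {"dp":[0.22,0.28,0.15],"claw":0.087},
    {"dp":[0.22,0.28,0.15],"claw":0.087},
  ],
)

```text
validation failed for argument at $.st...
```

```bash
cat > snap.py <<'E'
import sys
from station import arm
import cv2,numpy as np
n=sys.argv[1]; f=arm.grab_frame("wrist"); cv2.imwrite(f"pics/w_{n}.png",f["image"][...,::-1]); np.savez(f"/tmp/w_{n}.npz",**f)
s=arm.get_state(); print(s["time"],s["position"].round(1),s["tcp_rot"].round(4),s["ft_force"].round(1),round(s["finger_gap"],1))
from h import *
C=-f["R"].T@f["t"]; print("cam",C.round(1),"axis",f["R"][2].round(3))
E
python3 snap.py 1
python3 - <<'E'
import numpy as np
from h import *
f=dict(np.load("/tmp/scene0.npz"));X=cloud(f).reshape(-1,3)
for a in [(380,720,-600,-500),(700,900,-200,200),(500,700,500,640),(450,640,-600,-520)]:
    m=(X[:,0]>a[0])&(X[:,0]<a[1])&(X[:,1]>a[2])&(X[:,1]<a[3])&(X[:,2]>15)
    q=X[m]; print(a,len(q), q.min(0).round() if len(q) else '',q.max(0).round() if len(q) else '')
E
```

```text
0.15 [ 221.2 -584.   221.8] [-3.0887 -0.5649 -0.    ] [-0.4 -0.3  0.3] 87.1
cam [ 299.6 -554.6  383.6] axis [-0.285 -0.107 -0.953]
(380, 720, -600, -500) 2063 [ 380. -600.   15.] [ 720. -535.  125.]
(700, 900, -200, 200) 5183 [ 805. -200.   15.] [900. 200. 176.]
(500, 700, 500, 640) 1316 [642. 536.  15.] [700. 640.  86.]
(450, 640, -600, -520) 588 [ 450. -600.   15.] [ 640. -535.   60.]
```

View pics/w_1.png

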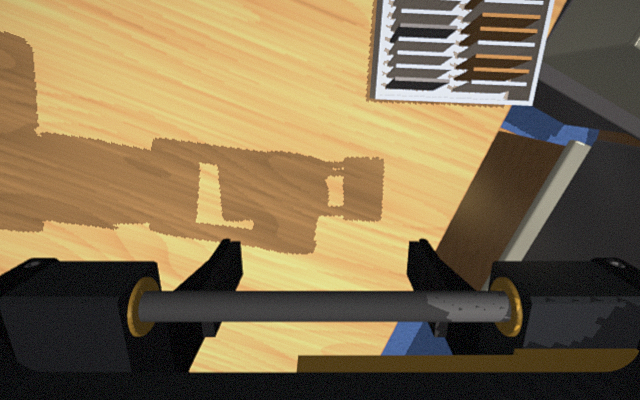

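The wrist view shows the fingers at (230,270) and (420,270) with the tray at the top right. The move call was rejected, so I retry with every field filled in.

servo_tool(
  steps=[
    {"claw":0.087,"dp":[0.03,0.035,0.02],"delta_rot":[0,0,0]},
    {"claw":0.087,"dp":[0.06,0.07,0.04],"delta_rot":[0,0,0]},
    {"claw":0.087,"dp":[0.09,0.105,0.06],"delta_rot":[0,0,0]},
    {"claw":0.087,"dp":[0.12,0.14,0.08],"delta_rot":[0,0,0]},
    {"claw":0.087,"dp":[0.15,0.175,0.1],"delta_rot":[0,0,0]},
    {"claw":0.087,"dp":[0.18,0.21,0.12],"delta_rot":[0,0,0]},
    {"claw":0.087,"dp":[0.21,0.245,0.14],"delta_rot":[0,0,0]},
    {"claw":0.087,"dp":[0.22,0.28,0.15],"delta_rot":[0,0,0]},
    {"claw":0.087,"dp":[0.22,0.28,0.15],"delta_rot":[0,0,0]},
  ],
)

```text
time: 1.05
position: [443.0, -300.5, 374.4]
tcp_rot: [3.088, 0.574, 0.004]
ft_force: [-0.2, -0.9, 0.0]
finger_gap: 87.0
```

```bash
python3 snap.py 2
```

```text
1.1 [ 442.1 -302.5  373.4] [3.0878e+00 5.7140e-01 1.1000e-03] [-0.5 -0.1 -0.7] 87.0
cam [ 520.8 -270.3  536.6] axis [-0.281 -0.11  -0.953]
```

View pics/w_2.png

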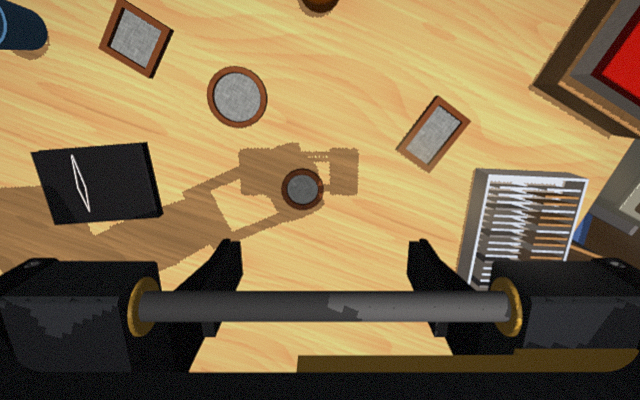

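The wrist view shows all four stands: square (136,37), large (237,97), small (302,189) and oblong (433,133). I fit the stand silhouettes and containers in all three views.

```bash
cat > fit.py <<'E'
import numpy as np,cv2
from h import *
from scipy.optimize import minimize
a=np.linspace(0,2*np.pi,48,endpoint=False)
circ=lambda d:np.c_[np.cos(a),np.sin(a)]*d/2
rect=lambda l,w:np.array([[l,w],[-l,w],[-l,-w],[l,-w]])/2.
ST={"large":(circ(88),circ(70),466.5,-150.6,0),"small":(circ(68),circ(50),368,-288.4,0),"square":(rect(76,76),rect(58,58),491,4.5,-12),"oblong":(rect(98,64),rect(80,46),521,-444.5,-13.5)}
S=4
def pl(o,x,y,t,z):
    c,s=np.cos(t),np.sin(t); q=o@np.array([[c,s],[-s,c]])+[x,y]; return np.c_[q,np.full(len(q),z)]
def model(f,polys,shape,org,up):
    m=np.zeros(shape,np.float32)
    p=np.vstack([proj(f,q) for q in polys]); h=cv2.convexHull(((p-org)*up*16).astype(np.int32))
    mm=np.zeros(shape,np.uint8); cv2.fillConvexPoly(mm,h,255,shift=4); return mm.astype(np.float32)/255
def fitobs(f,mask,org,up,gen,x0):
    M=cv2.GaussianBlur(mask.astype(np.float32),(0,0),up)
    def cost(v): return ((cv2.GaussianBlur(gen(v,mask.shape),(0,0),up)-M)**2).sum()/mask.size
    r=minimize(cost,x0,method="Nelder-Mead",options=dict(initial_simplex=np.vstack([x0]+[np.array(x0)+d for d in np.diag([6,6,.1][:len(x0)])]),xatol=.05,fatol=1e-7)); return r
def stand(f,name,tag=None):
    o,i,x,y,t=ST[name]; t=np.radians(t)
    c=proj(f,[[x,y,8]])[0]; R=48; org=np.round(c)-R; up=4
    org=np.clip(org,[0,0],[640-2*R,400-2*R]) 
    x0_,y0_=org.astype(int); crop=f["image"][y0_:y0_+2*R,x0_:x0_+2*R]
    big=cv2.resize(crop,None,fx=up,fy=up,interpolation=cv2.INTER_CUBIC).astype(int)
    hsv=cv2.cvtColor(big.clip(0,255).astype(np.uint8),cv2.COLOR_RGB2HSV)
    sat=hsv[...,1]; gray=((sat<70)&(hsv[...,2]>25)).astype(np.uint8)
    gray=cv2.morphologyEx(gray,cv2.MORPH_OPEN,np.ones((9,9)))
    gray=cv2.morphologyEx(gray,cv2.MORPH_CLOSE,np.ones((9,9)))
    k,l,st,cc=cv2.connectedComponentsWithStats(gray); pc=(c-org)*up
    b=min([j for j in range(1,k) if st[j,4]>300],key=lambda j:np.hypot(*(cc[j]-pc))); gray=(l==b)
    og=org-0.5+0.5/up
    def gen(v,sh):
        tt=v[2] if len(v)>2 else 0
        A=model(f,[pl(i,v[0],v[1],tt,5)],sh,og,up);B=model(f,[pl(i,v[0],v[1],tt,14)],sh,og,up)
        return A*B
    x0=[x,y]+([t] if name in("square","oblong") else [])
    r=fitobs(f,gray,og,up,gen,x0)
    vis=crop.repeat(up,0).repeat(up,1).copy(); g=(gen(r.x,gray.shape)>.5).astype(np.uint8)
    cv2.drawContours(vis,cv2.findContours(g,0,2)[0],-1,(0,255,0),1)
    cv2.drawContours(vis,cv2.findContours(gray.astype(np.uint8),0,2)[0],-1,(255,0,0),1)
    return r.x,r.fun,vis
E
python3 - <<'E'
from fit import *
rows=[]
for fn in ["scene0","side0","w_2"]:
    f=dict(np.load(f"/tmp/{fn}.npz")); v=[]
    for n in ST:
        x,c,vis=stand(f,n); print(fn,n,x[:2].round(1),np.degrees(x[2:]).round(1),round(c,4)); v.append(cv2.resize(vis,(200,200)))
    rows.append(np.hstack(v))
cv2.imwrite("pics/fit1.png",np.vstack(rows)[...,::-1])
E
```

```text
scene0 large [ 467.9 -153.1] [] 0.0
scene0 small [ 370.1 -291.1] [] 0.0
scene0 square [492.1   2.5] [-10.2] 0.0
scene0 oblong [ 521.4 -447.9] [-12.4] 0.0001
side0 large [ 464.  -152.6] [] 0.0003
side0 small [ 365.7 -290.9] [] 0.0002
side0 square [488.8   3.1] [-10.5] 0.0001
side0 oblong [ 518.3 -447.9] [-13.7] 0.0001
w_2 large [ 465.6 -153.7] [] 0.0002
w_2 small [ 367.7 -292. ] [] 0.0001
w_2 square [490.    2.5] [-10.6] 0.0001
w_2 oblong [ 520.7 -448.7] [-14.] 0.0002
```

View pics/fit1.png

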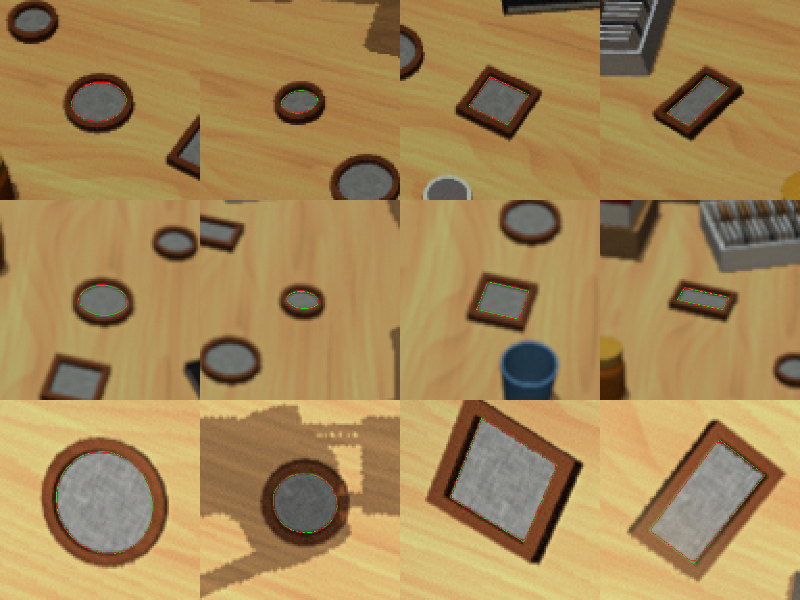

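servo_tool(
  steps=[
    {"claw":0.087,"dp":[0.01,0.049,0],"delta_rot":[0,0,0]},
    {"claw":0.087,"dp":[0.02,0.098,0],"delta_rot":[0,0,0]},
    {"claw":0.087,"dp":[0.03,0.147,0],"delta_rot":[0,0,0]},
    {"claw":0.087,"dp":[0.04,0.196,0],"delta_rot":[0,0,0]},
    {"claw":0.087,"dp":[0.05,0.245,0],"delta_rot":[0,0,0]},
    {"claw":0.087,"dp":[0.06,0.294,0],"delta_rot":[0,0,0]},
    {"claw":0.087,"dp":[0.07,0.343,0],"delta_rot":[0,0,0]},
    {"claw":0.087,"dp":[0.08,0.392,0],"delta_rot":[0,0,0]},
    {"claw":0.087,"dp":[0.09,0.44,0],"delta_rot":[0,0,0]},
    {"claw":0.087,"dp":[0.1,0.48,0],"delta_rot":[0,0,0]},
  ],
)

```text
time: 2.1
position: [541.6, 176.6, 371.5]
tcp_rot: [3.09, 0.564, -0.002]
ft_force: [-0.0, -0.6, 0.4]
finger_gap: 87.2
```

servo_tool(
  steps=[
    {"claw":0.087,"dp":[0.01,0.04,0],"delta_rot":[0,0,0]},
    {"claw":0.087,"dp":[0.01,0.05,0],"delta_rot":[0,0,0]},
    {"claw":0.087,"dp":[0.01,0.05,0],"delta_rot":[0,0,0]},
    {"claw":0.087,"dp":[0.01,0.05,0],"delta_rot":[0,0,0]},
  ],
)

```text
time: 2.5
position: [551.2, 223.8, 371.8]
tcp_rot: [3.09, 0.563, -0.003]
ft_force: [-0.1, 0.5, -0.7]
finger_gap: 86.9
```

```bash
python3 snap.py 3
```

```text
2.55 [551.2 223.5 372.1] [ 3.090e+00  5.619e-01 -2.000e-03] [-0.7 -0.8 -0. ] 86.9
cam [629.9 253.6 533.5] axis [-0.286 -0.109 -0.952]
```

View pics/w_3.png

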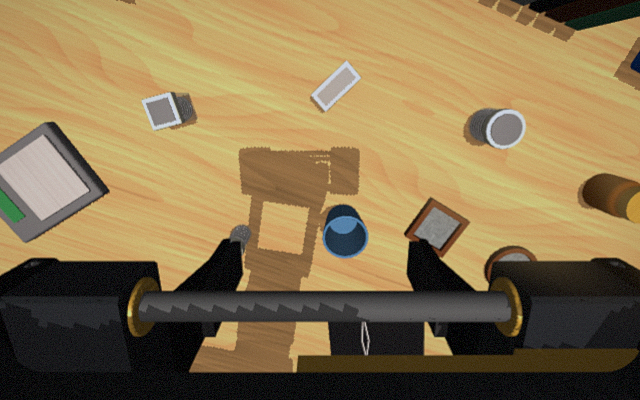

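The wrist view shows the tops of the square tube (161,111), box (336,86) and large tube (504,128). The cup is at (345,232), and the small tube is half hidden behind a finger.

```bash
cat > cont.py <<'E'
from h import *
CT={"large":(667,9,66),"small":(367.5,302,72),"square":(527.7,446,68),"box":(638.3,242,64)}
def top(f,x,y,h,w=60):
    o=ortho(f,x-w,x+w,y-w,y+w,h,0.5); hsv=cv2.cvtColor(o,cv2.COLOR_RGB2HSV)
    m=((hsv[...,1]<60)&(hsv[...,2]>150)).astype(np.uint8)
    cs=cv2.findContours(m,cv2.RETR_EXTERNAL,cv2.CHAIN_APPROX_NONE)[0]
    if not cs: return None,o
    c=max(cs,key=lambda q:cv2.contourArea(cv2.convexHull(q)))
    p=c.reshape(-1,2)*0.5; P=np.c_[x+w-p[:,1],y+w-p[:,0]].astype(np.float32)
    cv2.drawContours(o,[c],-1,(255,0,0),1)
    return cv2.minAreaRect(P),o
E
python3 - <<'E'
from cont import *
rows=[]
for fn in ["scene0","side0","w_3"]:
    f=dict(np.load(f"/tmp/{fn}.npz")); v=[]
    for n,(x,y,h) in CT.items():
        r,o=top(f,x,y,h); v.append(cv2.resize(o,(200,200)))
        if r: print(fn,n,np.round(r[0],1),np.round(r[1],1),round(r[2],1))
    rows.append(np.hstack(v))
cv2.imwrite("pics/fit2.png",np.vstack(rows)[...,::-1])
E
```

```text
scene0 large [670.2   6.7] [51.3 51.7] 68.2
scene0 small [369.  301.5] [31.1 31.3] 66.0
scene0 square [530.1 444.9] [41.4 40.9] 34.7
scene0 box [640.4 240.9] [28.6 62.8] 62.9
side0 large [666.1   8.3] [52.5 51.9] 63.4
side0 small [365.3 303. ] [32.2 32.2] 45.0
side0 square [526.3 446.5] [42.4 41.6] 35.2
side0 box [636.6 242.6] [30.  63.1] 63.4
w_3 large [668.5   6.5] [52.8 52.4] 36.9
w_3 square [527.7 444.3] [41.7 41.4] 34.8
w_3 box [638.4 240.9] [29.7 63.7] 63.4
```

View pics/fit2.png

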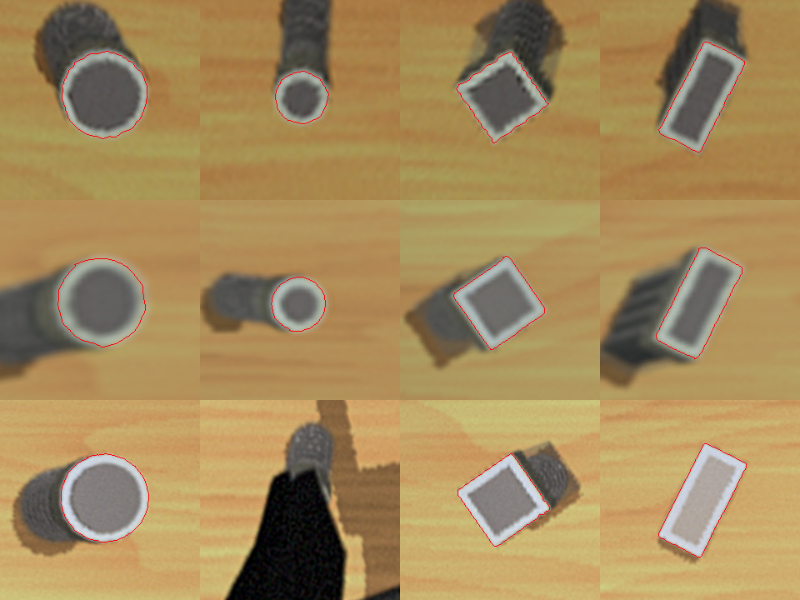

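Box first. I turn the jaws to 63.3° (−0.826 rad about z), hover, then descend.

servo_tool(
  steps=[
    {"claw":0.087,"dp":[0.02,0.004,-0.04],"delta_rot":[0,0,-0.14]},
    {"claw":0.087,"dp":[0.04,0.008,-0.08],"delta_rot":[0,0,-0.28]},
    {"claw":0.087,"dp":[0.06,0.012,-0.12],"delta_rot":[0,0,-0.42]},
    {"claw":0.087,"dp":[0.08,0.016,-0.16],"delta_rot":[0,0,-0.56]},
    {"claw":0.087,"dp":[0.087,0.016,-0.2],"delta_rot":[0,0,-0.7]},
    {"claw":0.087,"dp":[0.087,0.016,-0.23],"delta_rot":[0,0,-0.826]},
    {"claw":0.087,"dp":[0.087,0.016,-0.24],"delta_rot":[0,0,-0.826]},
    {"claw":0.087,"dp":[0.087,0.016,-0.24],"delta_rot":[0,0,-0.826]},
  ],
)

```text
time: 3.35
position: [637.4, 239.7, 131.1]
tcp_rot: [3.056, -0.721, -0.005]
ft_force: [0.5, -0.5, -0.3]
finger_gap: 87.1
```

```bash
python3 snap.py 4; cat > jaw.py <<'E'
from station import arm
from scipy.spatial.transform import Rotation as R
import numpy as np
s=arm.get_state(); M=R.from_rotvec(s["tcp_rot"]).as_matrix(); print("jaw deg",np.degrees(np.arctan2(M[1,1],M[0,1])).round(2),"tilt z",M[:,2].round(3),"q",s["qpos"].round(2))
E
python3 jaw.py
```

```text
3.4 [638.7 240.4 133.2] [ 3.0576e+00 -7.2130e-01  6.0000e-04] [0.7 0.3 1. ] 87.1
cam [712.9 202.3 292.9] axis [-0.276  0.134 -0.952]
jaw deg -116.55 tilt z [ 0. -0. -1.] q [ 0.2   0.7   1.35 -0.    1.08  2.23]
```

View pics/w_4.png

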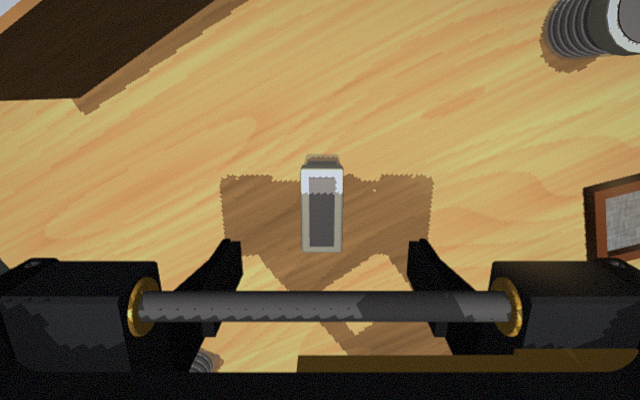

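The box is centred between the jaws at (322,210) and aligned with them. I descend and grip.

servo_tool(
  steps=[
    {"claw":0.087,"dp":[0,0,-0.04],"delta_rot":[0,0,0]},
    {"claw":0.087,"dp":[0,0,-0.075],"delta_rot":[0,0,0]},
    {"claw":0.087,"dp":[0,0,-0.1],"delta_rot":[0,0,0]},
    {"claw":0.087,"dp":[0,0,-0.107],"delta_rot":[0,0,0]},
    {"claw":0.05,"dp":[0,0,-0.107],"delta_rot":[0,0,0]},
    {"claw":0.02,"dp":[0,0,-0.107],"delta_rot":[0,0,0]},
    {"claw":0.02,"dp":[0,0,-0.107],"delta_rot":[0,0,0]},
    {"claw":0.02,"dp":[0,0,-0.107],"delta_rot":[0,0,0]},
    {"claw":0.02,"dp":[0,0,-0.107],"delta_rot":[0,0,0]},
    {"claw":0.02,"dp":[0,0,-0.107],"delta_rot":[0,0,0]},
  ],
)

```text
time: 4.4
position: [638.4, 241.6, 26.1]
tcp_rot: [-3.057, 0.722, -0.001]
ft_force: [0.2, 0.5, 0.6]
finger_gap: 46.8
```

servo_tool(
  steps=[
    {"claw":0.01,"dp":[0,0,0],"delta_rot":[0,0,0]},
    {"claw":0.01,"dp":[0,0,0],"delta_rot":[0,0,0]},
    {"claw":0.01,"dp":[0,0,0],"delta_rot":[0,0,0]},
    {"claw":0.01,"dp":[0,0,0],"delta_rot":[0,0,0]},
    {"claw":0.01,"dp":[0,0,0],"delta_rot":[0,0,0]},
    {"claw":0.01,"dp":[0,0,0],"delta_rot":[0,0,0]},
  ],
)

```text
time: 5.0
position: [638.2, 241.5, 25.5]
tcp_rot: [3.057, -0.723, -0.0]
ft_force: [0.3, 0.2, 0.4]
finger_gap: 29.1
```

Gripped at 29.1 mm. I lift and carry it to the oblong stand.

servo_tool(
  steps=[
    {"claw":0.01,"dp":[0,0,0.02],"delta_rot":[0,0,0]},
    {"claw":0.01,"dp":[0,0,0.05],"delta_rot":[0,0,0]},
    {"claw":0.01,"dp":[0,0,0.09],"delta_rot":[0,0,0]},
    {"claw":0.01,"dp":[-0.003,-0.02,0.12],"delta_rot":[0,0,0]},
    {"claw":0.01,"dp":[-0.009,-0.055,0.13],"delta_rot":[0,0,0]},
    {"claw":0.01,"dp":[-0.016,-0.095,0.13],"delta_rot":[0,0,0]},
    {"claw":0.01,"dp":[-0.024,-0.14,0.13],"delta_rot":[0,0,0]},
    {"claw":0.01,"dp":[-0.032,-0.185,0.13],"delta_rot":[0,0,0.05]},
    {"claw":0.01,"dp":[-0.039,-0.23,0.13],"delta_rot":[0,0,0.1]},
    {"claw":0.01,"dp":[-0.047,-0.275,0.13],"delta_rot":[0,0,0.15]},
  ],
)

```text
time: 6.0
position: [590.6, -35.1, 155.3]
tcp_rot: [-3.103, 0.488, 0.0]
ft_force: [0.4, -0.4, -2.1]
finger_gap: 28.9
```

servo_tool(
  steps=[
    {"claw":0.01,"dp":[-0.008,-0.045,0],"delta_rot":[0,0,0.05]},
    {"claw":0.01,"dp":[-0.016,-0.09,0],"delta_rot":[0,0,0.079]},
    {"claw":0.01,"dp":[-0.024,-0.135,0],"delta_rot":[0,0,0.079]},
    {"claw":0.01,"dp":[-0.032,-0.18,0],"delta_rot":[0,0,0.079]},
    {"claw":0.01,"dp":[-0.04,-0.225,0],"delta_rot":[0,0,0.079]},
    {"claw":0.01,"dp":[-0.048,-0.27,0],"delta_rot":[0,0,0.079]},
    {"claw":0.01,"dp":[-0.055,-0.315,0],"delta_rot":[0,0,0.079]},
    {"claw":0.01,"dp":[-0.062,-0.355,0],"delta_rot":[0,0,0.079]},
    {"claw":0.01,"dp":[-0.068,-0.39,0],"delta_rot":[0,0,0.079]},
    {"claw":0.01,"dp":[-0.071,-0.415,0],"delta_rot":[0,0,0.079]},
  ],
)

```text
time: 7.0
position: [519.0, -451.2, 154.9]
tcp_rot: [3.119, -0.372, -0.001]
ft_force: [-0.2, 0.6, -1.1]
finger_gap: 29.1
```

```bash
python3 snap.py 5; python3 jaw.py
```

```text
7.05 [ 518.8 -455.8  155.1] [ 3.1139e+00 -3.7440e-01  2.4000e-03] [ 0.1 -3.5 -0.9] 29.4
cam [ 600.6 -470.9  316.9] axis [-0.296  0.07  -0.953]
jaw deg -103.71 tilt z [ 0.001 -0.005 -1.   ] q [-0.88  0.69  1.32 -0.    1.13  0.93]
```

View pics/w_5.png

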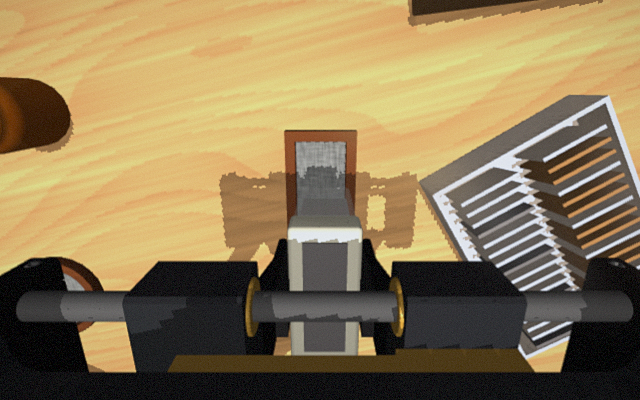

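The box hangs over the oblong stand (recess visible at (322,160)) and is aligned. I lower it.

servo_tool(
  steps=[
    {"claw":0.01,"dp":[0,0,0],"delta_rot":[0,0,0]},
    {"claw":0.01,"dp":[0,0,-0.03],"delta_rot":[0,0,0]},
    {"claw":0.01,"dp":[0,0,-0.06],"delta_rot":[0,0,0]},
    {"claw":0.01,"dp":[0,0,-0.085],"delta_rot":[0,0,0]},
    {"claw":0.01,"dp":[0,0,-0.1],"delta_rot":[0,0,0]},
    {"claw":0.01,"dp":[0,0,-0.11],"delta_rot":[0,0,0]},
    {"claw":0.01,"dp":[0,0,-0.117],"delta_rot":[0,0,0]},
    {"claw":0.01,"dp":[0,0,-0.121],"delta_rot":[0,0,0]},
    {"claw":0.01,"dp":[0,0,-0.124],"delta_rot":[0,0,0]},
    {"claw":0.01,"dp":[0,0,-0.124],"delta_rot":[0,0,0]},
  ],
)

```text
time: 8.05
position: [520.5, -448.8, 32.0]
tcp_rot: [3.119, -0.369, 0.001]
ft_force: [0.5, 0.5, -2.3]
finger_gap: 29.2
```

```bash
python3 snap.py 6
```

```text
8.1 [ 520.5 -448.9   32.2] [ 3.1192e+00 -3.6870e-01  1.3000e-03] [-0.4 -0.4 -1.4] 29.5
cam [ 601.9 -468.2  194. ] axis [-0.295  0.069 -0.953]
```

View pics/w_6.png

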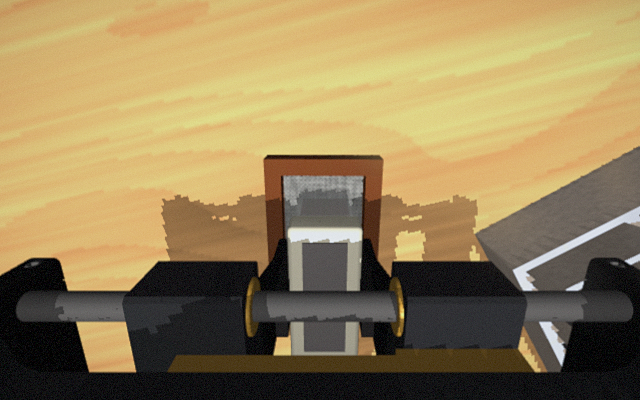

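servo_tool(
  steps=[
    {"claw":0.01,"dp":[0,0,-0.0015],"delta_rot":[0,0,0]},
    {"claw":0.01,"dp":[0,0,-0.0015],"delta_rot":[0,0,0]},
    {"claw":0.05,"dp":[0,0,-0.0015],"delta_rot":[0,0,0]},
    {"claw":0.05,"dp":[0,0,-0.0015],"delta_rot":[0,0,0]},
    {"claw":0.06,"dp":[0,0,-0.0015],"delta_rot":[0,0,0]},
    {"claw":0.06,"dp":[0,0,-0.0015],"delta_rot":[0,0,0]},
    {"claw":0.06,"dp":[0,0,-0.0015],"delta_rot":[0,0,0]},
    {"claw":0.06,"dp":[0,0,0.02],"delta_rot":[0,0,0]},
    {"claw":0.087,"dp":[0,0,0.06],"delta_rot":[0,0,0]},
    {"claw":0.087,"dp":[0,0,0.11],"delta_rot":[0,0,0]},
  ],
)

```text
time: 9.1
position: [518.9, -447.1, 140.2]
tcp_rot: [-3.116, 0.368, 0.007]
ft_force: [0.6, 0.1, 0.7]
finger_gap: 69.1
```

```bash
python3 snap.py 7
```

```text
9.15 [ 523.4 -451.9  151.7] [ 3.1108 -0.3671  0.0154] [ 0.9 -0.7  4.9] 72.6
cam [ 601.1 -467.4  301.7] axis [-0.299  0.074 -0.951]
```

View pics/w_7.png

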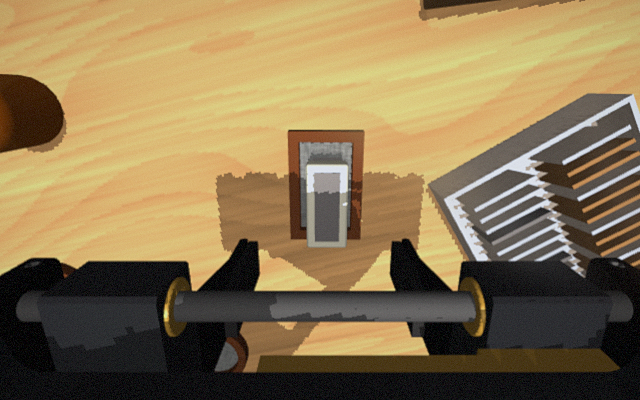

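The box stands inside the oblong recess (cap at (327,205), rim around it). Now the large tube.

servo_tool(
  steps=[
    {"claw":0.087,"dp":[0.015,0.046,0.015],"delta_rot":[0,0,0]},
    {"claw":0.087,"dp":[0.03,0.092,0.02],"delta_rot":[0,0,0]},
    {"claw":0.087,"dp":[0.045,0.138,0.02],"delta_rot":[0,0,0]},
    {"claw":0.087,"dp":[0.06,0.184,0.02],"delta_rot":[0,0,0]},
    {"claw":0.087,"dp":[0.075,0.23,0.02],"delta_rot":[0,0,0]},
    {"claw":0.087,"dp":[0.09,0.276,0.02],"delta_rot":[0,0,0]},
    {"claw":0.087,"dp":[0.105,0.322,0.02],"delta_rot":[0,0,0]},
    {"claw":0.087,"dp":[0.12,0.368,0.02],"delta_rot":[0,0,0]},
    {"claw":0.087,"dp":[0.135,0.414,0.02],"delta_rot":[0,0,0]},
    {"claw":0.087,"dp":[0.145,0.445,0.01],"delta_rot":[0,0,0]},
  ],
)

```text
time: 10.15
position: [667.1, -0.2, 153.0]
tcp_rot: [-3.12, 0.365, -0.007]
ft_force: [0.5, -0.4, 0.4]
finger_gap: 87.1
```

servo_tool(
  steps=[
    {"claw":0.087,"dp":[0.003,0.0105,0],"delta_rot":[0,0,0]},
    {"claw":0.087,"dp":[0.003,0.0105,-0.01],"delta_rot":[0,0,0]},
    {"claw":0.087,"dp":[0.003,0.0105,-0.02],"delta_rot":[0,0,0]},
    {"claw":0.087,"dp":[0.003,0.0105,-0.02],"delta_rot":[0,0,0]},
  ],
)

```text
time: 10.55
position: [666.4, 5.3, 129.4]
tcp_rot: [3.119, -0.372, -0.007]
ft_force: [-1.1, -1.0, -1.1]
finger_gap: 87.1
```

```bash
python3 snap.py 8; python3 - <<'E'
from cont import *
f=dict(np.load("/tmp/w_8.npz")); r,o=top(f,668,7,66); print(r)
E
```

```text
10.6 [667.1   5.1 130.2] [ 3.1192 -0.3724 -0.0046] [-0.5 -0.3  0.3] 86.9
cam [748.6 -14.5 290.9] axis [-0.3    0.07  -0.951]
((678.2950439453125, 9.099367141723633), (32.541847229003906, 51.8634033203125), 19.61209487915039)
```

View pics/w_8.png

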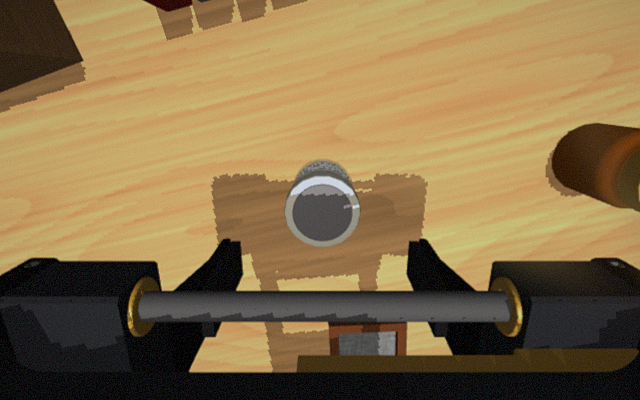

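The large tube is centred between the jaws at (322,210). I descend and grip.

servo_tool(
  steps=[
    {"claw":0.087,"dp":[0,0,-0.04],"delta_rot":[0,0,0]},
    {"claw":0.087,"dp":[0,0,-0.075],"delta_rot":[0,0,0]},
    {"claw":0.087,"dp":[0,0,-0.1],"delta_rot":[0,0,0]},
    {"claw":0.087,"dp":[0,0,-0.106],"delta_rot":[0,0,0]},
    {"claw":0.03,"dp":[0,0,-0.106],"delta_rot":[0,0,0]},
    {"claw":0.03,"dp":[0,0,-0.106],"delta_rot":[0,0,0]},
    {"claw":0.03,"dp":[0,0,-0.106],"delta_rot":[0,0,0]},
    {"claw":0.03,"dp":[0,0,-0.106],"delta_rot":[0,0,0]},
    {"claw":0.03,"dp":[0,0,-0.106],"delta_rot":[0,0,0]},
    {"claw":0.03,"dp":[0,0,-0.106],"delta_rot":[0,0,0]},
  ],
)

```text
time: 11.6
position: [668.8, 6.8, 26.5]
tcp_rot: [3.12, -0.368, 0.003]
ft_force: [0.2, -0.5, 3.9]
finger_gap: 52.4
```

servo_tool(
  steps=[
    {"claw":0.03,"dp":[0,0,0],"delta_rot":[0,0,0]},
    {"claw":0.03,"dp":[0,0,0],"delta_rot":[0,0,0]},
    {"claw":0.03,"dp":[0,0,0],"delta_rot":[0,0,0]},
    {"claw":0.03,"dp":[0,0,0],"delta_rot":[0,0,0]},
  ],
)

```text
time: 12.0
position: [668.8, 6.8, 26.5]
tcp_rot: [3.12, -0.368, 0.002]
ft_force: [-1.5, -0.8, 5.0]
finger_gap: 51.9
```

servo_tool(
  steps=[
    {"claw":0.03,"dp":[0,0,0.02],"delta_rot":[0,0,0]},
    {"claw":0.03,"dp":[0,0,0.06],"delta_rot":[0,0,0]},
    {"claw":0.03,"dp":[-0.015,-0.012,0.09],"delta_rot":[0,0,0]},
    {"claw":0.03,"dp":[-0.045,-0.036,0.1],"delta_rot":[0,0,0]},
    {"claw":0.03,"dp":[-0.08,-0.064,0.1],"delta_rot":[0,0,0]},
    {"claw":0.03,"dp":[-0.115,-0.092,0.1],"delta_rot":[0,0,0]},
    {"claw":0.03,"dp":[-0.15,-0.12,0.1],"delta_rot":[0,0,0]},
    {"claw":0.03,"dp":[-0.182,-0.144,0.1],"delta_rot":[0,0,0]},
    {"claw":0.03,"dp":[-0.202,-0.16,0.1],"delta_rot":[0,0,0]},
    {"claw":0.03,"dp":[-0.202,-0.16,0.1],"delta_rot":[0,0,0]},
  ],
)

```text
time: 13.0
position: [463.0, -153.7, 125.0]
tcp_rot: [-3.118, 0.374, 0.006]
ft_force: [-0.0, 0.9, -2.3]
finger_gap: 52.0
```

servo_tool(
  steps=[
    {"claw":0.03,"dp":[0,0,-0.02],"delta_rot":[0,0,0]},
    {"claw":0.03,"dp":[0,0,-0.05],"delta_rot":[0,0,0]},
    {"claw":0.03,"dp":[0,0,-0.07],"delta_rot":[0,0,0]},
    {"claw":0.03,"dp":[0,0,-0.08],"delta_rot":[0,0,0]},
    {"claw":0.03,"dp":[0,0,-0.08],"delta_rot":[0,0,0]},
    {"claw":0.03,"dp":[0,0,-0.08],"delta_rot":[0,0,0]},
  ],
)

```text
time: 13.6
position: [466.9, -152.9, 45.7]
tcp_rot: [3.12, -0.368, 0.001]
ft_force: [-0.1, -0.5, -0.5]
finger_gap: 52.1
```

```bash
python3 snap.py 9
```

```text
13.65 [ 467.1 -153.1   46.2] [ 3.1194e+00 -3.6790e-01  2.4000e-03] [-0.6 -0.4 -1.9] 51.7
cam [ 548.3 -172.4  207.7] axis [-0.295  0.069 -0.953]
```

View pics/w_9.png

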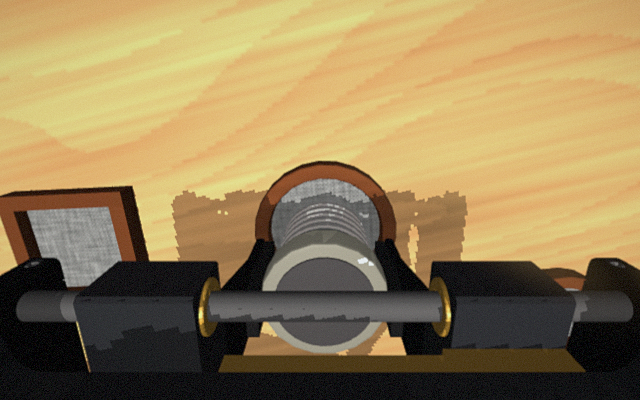

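The tube is held upright over the large recess, with the rim centred at (325,210). I lower and release it.

servo_tool(
  steps=[
    {"claw":0.03,"dp":[0,0,-0.006],"delta_rot":[0,0,0]},
    {"claw":0.03,"dp":[0,0,-0.011],"delta_rot":[0,0,0]},
    {"claw":0.03,"dp":[0,0,-0.0148],"delta_rot":[0,0,0]},
    {"claw":0.03,"dp":[0,0,-0.0148],"delta_rot":[0,0,0]},
    {"claw":0.065,"dp":[0,0,-0.0148],"delta_rot":[0,0,0]},
    {"claw":0.075,"dp":[0,0,-0.0148],"delta_rot":[0,0,0]},
    {"claw":0.08,"dp":[0,0,-0.0148],"delta_rot":[0,0,0]},
    {"claw":0.08,"dp":[0,0,-0.0148],"delta_rot":[0,0,0]},
    {"claw":0.08,"dp":[0,0,0.005],"delta_rot":[0,0,0]},
    {"claw":0.087,"dp":[0,0,0.035],"delta_rot":[0,0,0]},
  ],
)

```text
time: 14.65
position: [465.0, -152.3, 79.6]
tcp_rot: [-3.118, 0.369, 0.007]
ft_force: [-0.5, -0.8, 1.0]
finger_gap: 82.0
```

servo_tool(
  steps=[
    {"claw":0.087,"dp":[0,0,0.045],"delta_rot":[0,0,0]},
    {"claw":0.087,"dp":[0,0,0.075],"delta_rot":[0,0,0]},
    {"claw":0.087,"dp":[0,0,0.08],"delta_rot":[0,0,0]},
  ],
)

```text
time: 14.95
position: [468.4, -154.1, 164.0]
tcp_rot: [3.117, -0.368, 0.011]
ft_force: [0.7, -0.6, 0.6]
finger_gap: 86.6
```

```bash
python3 snap.py 10
```

```text
15.0 [ 467.7 -153.7  163. ] [ 3.1176 -0.3681  0.0082] [ 0.6 -0.   0.3] 87.0
cam [ 548.8 -173.   326.5] axis [-0.289  0.066 -0.955]
```

View pics/w_10.png

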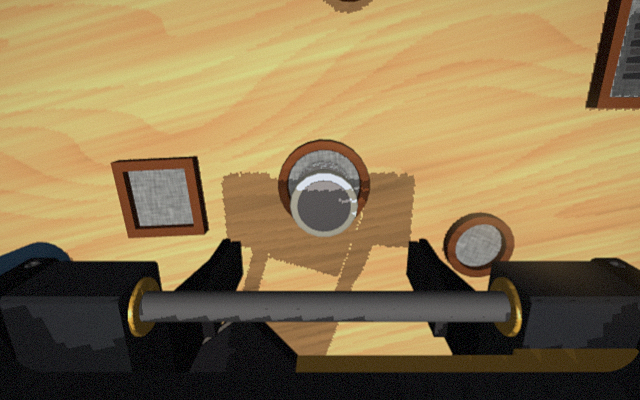

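The large tube stands in its recess (cap (325,203) inside rim). Next is the small tube.

servo_tool(
  steps=[
    {"claw":0.087,"dp":[-0.01,0.045,0],"delta_rot":[0,0,0]},
    {"claw":0.087,"dp":[-0.02,0.092,0],"delta_rot":[0,0,0]},
    {"claw":0.087,"dp":[-0.03,0.139,0],"delta_rot":[0,0,0]},
    {"claw":0.087,"dp":[-0.04,0.186,0],"delta_rot":[0,0,0]},
    {"claw":0.087,"dp":[-0.05,0.233,0],"delta_rot":[0,0,0]},
    {"claw":0.087,"dp":[-0.06,0.28,0],"delta_rot":[0,0,0]},
    {"claw":0.087,"dp":[-0.07,0.327,0],"delta_rot":[0,0,0]},
    {"claw":0.087,"dp":[-0.08,0.374,0],"delta_rot":[0,0,0]},
    {"claw":0.087,"dp":[-0.09,0.415,0],"delta_rot":[0,0,0]},
    {"claw":0.087,"dp":[-0.099,0.445,0],"delta_rot":[0,0,0]},
  ],
)

```text
time: 16.0
position: [365.4, 294.0, 159.0]
tcp_rot: [3.119, -0.366, -0.004]
ft_force: [0.4, -0.1, 0.1]
finger_gap: 87.2
```

servo_tool(
  steps=[
    {"claw":0.087,"dp":[0,0.01,-0.01],"delta_rot":[0,0,0]},
    {"claw":0.087,"dp":[0,0.01,-0.03],"delta_rot":[0,0,0]},
    {"claw":0.087,"dp":[0,0.01,-0.03],"delta_rot":[0,0,0]},
    {"claw":0.087,"dp":[0,0.01,-0.03],"delta_rot":[0,0,0]},
  ],
)

```text
time: 16.4
position: [366.6, 300.8, 129.3]
tcp_rot: [3.118, -0.37, -0.005]
ft_force: [-0.3, -0.5, 0.5]
finger_gap: 86.8
```

```bash
python3 snap.py 11; python3 jaw.py; python3 - <<'E'
from cont import *
f=dict(np.load("/tmp/w_11.npz")); o=ortho(f,320,420,250,350,72,.25); cv2.imwrite("pics/o11.png",o[...,::-1])
E
```

```text
16.45 [367.3 301.1 130. ] [ 3.1186e+00 -3.7040e-01 -2.2000e-03] [ 0.2 -0.4  0.3] 87.0
cam [448.6 281.5 291. ] axis [-0.299  0.068 -0.952]
jaw deg -103.55 tilt z [-0.001 -0.001 -1.   ] q [ 0.45  0.48  1.89 -0.    0.77  2.26]
```

View pics/w_11.png

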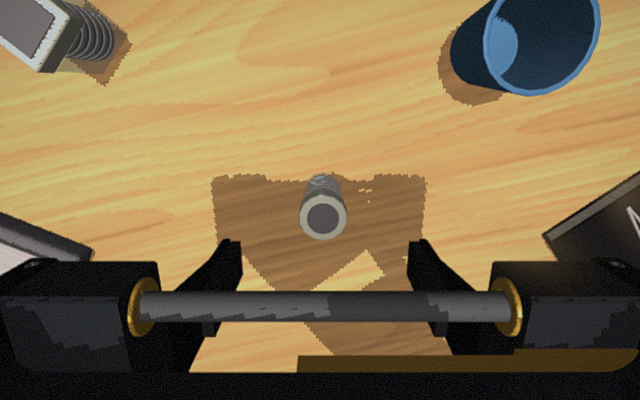

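View pics/o11.png

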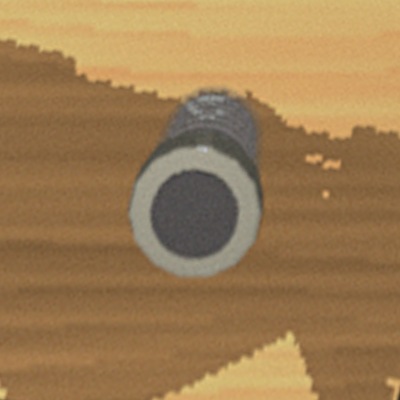

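The small tube is centred between the jaws at (323,216); the ortho view gives (366.8, 301). I descend and grip.

servo_tool(
  steps=[
    {"claw":0.087,"dp":[0,0,-0.04],"delta_rot":[0,0,0]},
    {"claw":0.087,"dp":[0,-0.0005,-0.075],"delta_rot":[0,0,0]},
    {"claw":0.08,"dp":[0,-0.0005,-0.1],"delta_rot":[0,0,0]},
    {"claw":0.06,"dp":[0,-0.0005,-0.105],"delta_rot":[0,0,0]},
    {"claw":0.01,"dp":[0,-0.0005,-0.105],"delta_rot":[0,0,0]},
    {"claw":0.01,"dp":[0,-0.0005,-0.105],"delta_rot":[0,0,0]},
    {"claw":0.01,"dp":[0,-0.0005,-0.105],"delta_rot":[0,0,0]},
    {"claw":0.01,"dp":[0,-0.0005,-0.105],"delta_rot":[0,0,0]},
    {"claw":0.01,"dp":[0,-0.0005,-0.105],"delta_rot":[0,0,0]},
    {"claw":0.01,"dp":[0,-0.0005,-0.105],"delta_rot":[0,0,0]},
  ],
)

```text
time: 17.45
position: [367.6, 301.7, 26.1]
tcp_rot: [-3.119, 0.368, -0.002]
ft_force: [0.7, 1.1, 4.1]
finger_gap: 32.6
```

servo_tool(
  steps=[
    {"claw":0.01,"dp":[0,0,0],"delta_rot":[0,0,0]},
    {"claw":0.01,"dp":[0,0,0],"delta_rot":[0,0,0]},
    {"claw":0.01,"dp":[0,0,0],"delta_rot":[0,0,0]},
    {"claw":0.01,"dp":[0,0,0],"delta_rot":[0,0,0]},
    {"claw":0.01,"dp":[0,0,0],"delta_rot":[0,0,0]},
  ],
)

```text
time: 17.95
position: [367.6, 301.7, 26.1]
tcp_rot: [-3.119, 0.368, -0.001]
ft_force: [-0.6, 0.3, 6.4]
finger_gap: 32.7
```

servo_tool(
  steps=[
    {"claw":0.01,"dp":[0,0,0.03],"delta_rot":[0,0,0]},
    {"claw":0.01,"dp":[0,0,0.075],"delta_rot":[0,0,0]},
    {"claw":0.01,"dp":[0.005,-0.012,0.11],"delta_rot":[0,0,0]},
    {"claw":0.01,"dp":[0.018,-0.043,0.115],"delta_rot":[0,0,0]},
    {"claw":0.01,"dp":[0.034,-0.083,0.115],"delta_rot":[0,0,0]},
    {"claw":0.01,"dp":[0.05,-0.123,0.115],"delta_rot":[0,0,0]},
    {"claw":0.01,"dp":[0.066,-0.163,0.115],"delta_rot":[0,0,0]},
    {"claw":0.01,"dp":[0.08,-0.203,0.115],"delta_rot":[0,0,0]},
    {"claw":0.01,"dp":[0.083,-0.246,0.115],"delta_rot":[0,0,0]},
    {"claw":0.01,"dp":[0.083,-0.29,0.115],"delta_rot":[0,0,0]},
  ],
)

```text
time: 18.95
position: [450.5, 9.8, 140.2]
tcp_rot: [-3.12, 0.368, -0.0]
ft_force: [0.3, 0.5, -1.6]
finger_gap: 33.1
```

servo_tool(
  steps=[
    {"claw":0.01,"dp":[0,-0.044,0],"delta_rot":[0,0,0]},
    {"claw":0.01,"dp":[-0.005,-0.088,0],"delta_rot":[0,0,0]},
    {"claw":0.01,"dp":[-0.018,-0.13,0],"delta_rot":[0,0,0]},
    {"claw":0.01,"dp":[-0.034,-0.17,0],"delta_rot":[0,0,0]},
    {"claw":0.01,"dp":[-0.05,-0.21,0],"delta_rot":[0,0,0]},
    {"claw":0.01,"dp":[-0.066,-0.25,0],"delta_rot":[0,0,0]},
    {"claw":0.01,"dp":[-0.078,-0.28,0],"delta_rot":[0,0,0]},
    {"claw":0.01,"dp":[-0.082,-0.303,0],"delta_rot":[0,0,0]},
    {"claw":0.01,"dp":[-0.082,-0.303,-0.01],"delta_rot":[0,0,0]},
    {"claw":0.01,"dp":[-0.082,-0.303,-0.03],"delta_rot":[0,0,0]},
  ],
)

```text
time: 19.95
position: [368.5, -292.2, 110.6]
tcp_rot: [3.118, -0.371, 0.003]
ft_force: [0.1, -0.5, -2.2]
finger_gap: 33.0
```

servo_tool(
  steps=[
    {"claw":0.01,"dp":[0,0,-0.035],"delta_rot":[0,0,0]},
    {"claw":0.01,"dp":[0,0,-0.055],"delta_rot":[0,0,0]},
    {"claw":0.01,"dp":[0,0,-0.065],"delta_rot":[0,0,0]},
    {"claw":0.01,"dp":[0,0,-0.065],"delta_rot":[0,0,0]},
    {"claw":0.01,"dp":[0,0,-0.065],"delta_rot":[0,0,0]},
  ],
)

```text
time: 20.45
position: [368.5, -291.1, 45.7]
tcp_rot: [-3.12, 0.368, -0.0]
ft_force: [-0.3, -0.2, -0.9]
finger_gap: 32.6
```

```bash
python3 snap.py 12
```

```text
20.5 [ 368.7 -291.6   46.2] [ 3.1192e+00 -3.6770e-01  1.4000e-03] [ 0.7 -0.7 -1.3] 32.3
cam [ 450.  -310.7  207.7] axis [-0.296  0.07  -0.953]
```

View pics/w_12.png

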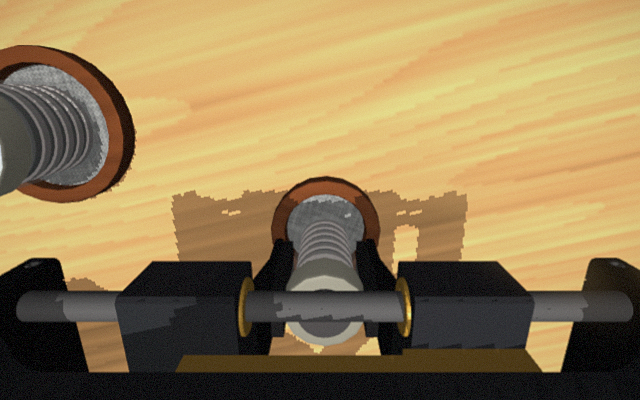

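The small tube is over the small recess (rim centred at (326,225)), and the large tube on the left is seated in its own stand. I lower it 14.8 mm and release.

servo_tool(
  steps=[
    {"claw":0.01,"dp":[0,0,-0.006],"delta_rot":[0,0,0]},
    {"claw":0.01,"dp":[0,0,-0.011],"delta_rot":[0,0,0]},
    {"claw":0.01,"dp":[0,0,-0.0148],"delta_rot":[0,0,0]},
    {"claw":0.01,"dp":[0,0,-0.0148],"delta_rot":[0,0,0]},
    {"claw":0.045,"dp":[0,0,-0.0148],"delta_rot":[0,0,0]},
    {"claw":0.055,"dp":[0,0,-0.0148],"delta_rot":[0,0,0]},
    {"claw":0.06,"dp":[0,0,-0.0148],"delta_rot":[0,0,0]},
    {"claw":0.06,"dp":[0,0,-0.0148],"delta_rot":[0,0,0]},
    {"claw":0.06,"dp":[0,0,0.005],"delta_rot":[0,0,0]},
    {"claw":0.06,"dp":[0,0,0.035],"delta_rot":[0,0,0]},
  ],
)

```text
time: 21.5
position: [367.3, -290.5, 79.7]
tcp_rot: [-3.117, 0.369, 0.005]
ft_force: [0.4, -1.1, 0.0]
finger_gap: 59.1
```

servo_tool(
  steps=[
    {"claw":0.06,"dp":[0,0,0.045],"delta_rot":[0,0,0]},
    {"claw":0.087,"dp":[0,0,0.08],"delta_rot":[0,0,0]},
    {"claw":0.087,"dp":[0,0,0.08],"delta_rot":[0,0,0]},
  ],
)

```text
time: 21.8
position: [370.4, -294.0, 164.7]
tcp_rot: [3.113, -0.367, 0.012]
ft_force: [0.7, -0.8, 0.3]
finger_gap: 69.1
```

```bash
python3 snap.py 13;python3 jaw.py
```

```text
21.85 [ 369.3 -292.8  162.7] [ 3.1156 -0.3679  0.0068] [ 0.5  0.5 -0.4] 72.7
cam [ 450.8 -312.2  327.3] axis [-0.29   0.062 -0.955]
jaw deg -103.47 tilt z [ 0.004 -0.005 -1.   ] q [-0.91  0.41  1.88  0.    0.84  0.9 ]
```

View pics/w_13.png

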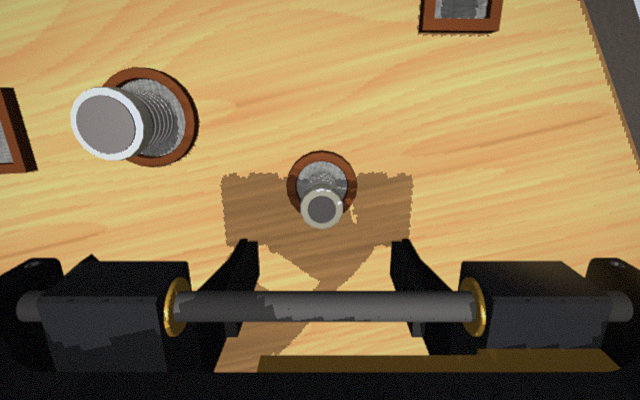

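The small tube stands in its recess (cap (322,208)). Last is the square tube, with the jaws turned +0.845 rad.

servo_tool(
  steps=[
    {"claw":0.087,"dp":[0.01,0.045,0],"delta_rot":[0,0,0]},
    {"claw":0.087,"dp":[0.02,0.092,0],"delta_rot":[0,0,0]},
    {"claw":0.087,"dp":[0.03,0.139,0],"delta_rot":[0,0,0.1]},
    {"claw":0.087,"dp":[0.04,0.186,0],"delta_rot":[0,0,0.2]},
    {"claw":0.087,"dp":[0.05,0.233,0],"delta_rot":[0,0,0.3]},
    {"claw":0.087,"dp":[0.061,0.28,0],"delta_rot":[0,0,0.4]},
    {"claw":0.087,"dp":[0.071,0.327,0],"delta_rot":[0,0,0.5]},
    {"claw":0.087,"dp":[0.081,0.374,0],"delta_rot":[0,0,0.6]},
    {"claw":0.087,"dp":[0.091,0.42,0],"delta_rot":[0,0,0.7]},
    {"claw":0.087,"dp":[0.101,0.465,0],"delta_rot":[0,0,0.8]},
  ],
)

```text
time: 22.85
position: [468.1, 175.5, 158.9]
tcp_rot: [-3.015, -0.882, 0.005]
ft_force: [1.6, -0.5, -0.0]
finger_gap: 87.0
```

servo_tool(
  steps=[
    {"claw":0.087,"dp":[0.01,0.045,0],"delta_rot":[0,0,0.045]},
    {"claw":0.087,"dp":[0.02,0.092,0],"delta_rot":[0,0,0.045]},
    {"claw":0.087,"dp":[0.03,0.139,0],"delta_rot":[0,0,0.045]},
    {"claw":0.087,"dp":[0.04,0.186,0],"delta_rot":[0,0,0.045]},
    {"claw":0.087,"dp":[0.05,0.225,0],"delta_rot":[0,0,0.045]},
    {"claw":0.087,"dp":[0.057,0.255,0],"delta_rot":[0,0,0.045]},
    {"claw":0.087,"dp":[0.059,0.2715,-0.01],"delta_rot":[0,0,0.045]},
    {"claw":0.087,"dp":[0.059,0.2715,-0.03],"delta_rot":[0,0,0.045]},
    {"claw":0.087,"dp":[0.059,0.2715,-0.03],"delta_rot":[0,0,0.045]},
  ],
)

```text
time: 23.75
position: [524.8, 442.9, 125.1]
tcp_rot: [2.994, 0.943, -0.016]
ft_force: [0.1, -0.3, -0.2]
finger_gap: 87.3
```

```bash
python3 snap.py 14; python3 jaw.py; python3 - <<'E'
from cont import *
f=dict(np.load("/tmp/w_14.npz")); r,o=top(f,528,445,68); print(r); cv2.imwrite("pics/o14.png",o[...,::-1])
E
```

```text
23.8 [525.8 443.1 126.9] [ 2.9946  0.9422 -0.0124] [ 0.7 -0.3  0.6] 87.0
cam [595.  491.9 286.1] axis [-0.258 -0.181 -0.949]
jaw deg -55.07 tilt z [-0.007 -0.005 -1.   ] q [ 0.54  0.72  1.34 -0.    1.09  1.5 ]
((529.51318359375, 446.5715637207031), (38.31794738769531, 38.52395248413086), 34.508522033691406)
```

View pics/w_14.png

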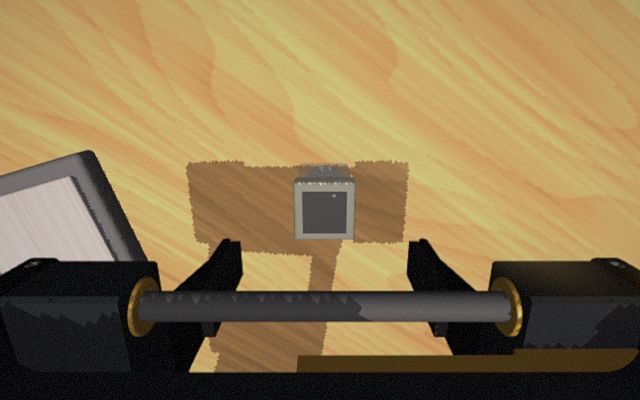

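View pics/o14.png

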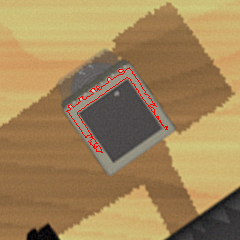

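The square tube is centred at (324,210), square to the jaws. I descend and grip.

servo_tool(
  steps=[
    {"claw":0.087,"dp":[0,0,-0.03],"delta_rot":[0,0,0]},
    {"claw":0.087,"dp":[0,0,-0.065],"delta_rot":[0,0,0]},
    {"claw":0.087,"dp":[0,0,-0.095],"delta_rot":[0,0,0]},
    {"claw":0.087,"dp":[0,0,-0.105],"delta_rot":[0,0,0]},
    {"claw":0.02,"dp":[0,0,-0.105],"delta_rot":[0,0,0]},
    {"claw":0.02,"dp":[0,0,-0.105],"delta_rot":[0,0,0]},
    {"claw":0.02,"dp":[0,0,-0.105],"delta_rot":[0,0,0]},
    {"claw":0.02,"dp":[0,0,-0.105],"delta_rot":[0,0,0]},
    {"claw":0.02,"dp":[0,0,-0.105],"delta_rot":[0,0,0]},
    {"claw":0.02,"dp":[0,0,-0.105],"delta_rot":[0,0,0]},
  ],
)

```text
time: 24.8
position: [528.5, 445.2, 26.3]
tcp_rot: [-2.996, -0.943, -0.002]
ft_force: [-0.9, -0.2, 0.1]
finger_gap: 47.0
```

servo_tool(
  steps=[
    {"claw":0.02,"dp":[0,0,0],"delta_rot":[0,0,0]},
    {"claw":0.02,"dp":[0,0,0],"delta_rot":[0,0,0]},
    {"claw":0.02,"dp":[0,0,0],"delta_rot":[0,0,0]},
    {"claw":0.02,"dp":[0,0,0],"delta_rot":[0,0,0]},
    {"claw":0.02,"dp":[0,0,0],"delta_rot":[0,0,0]},
  ],
)

```text
time: 25.3
position: [528.4, 445.2, 26.0]
tcp_rot: [-2.996, -0.943, -0.001]
ft_force: [-0.3, 0.1, 3.8]
finger_gap: 41.6
```

servo_tool(
  steps=[
    {"claw":0.02,"dp":[0,0,0.03],"delta_rot":[0,0,0]},
    {"claw":0.02,"dp":[0,0,0.075],"delta_rot":[0,0,0]},
    {"claw":0.02,"dp":[-0.001,-0.015,0.11],"delta_rot":[0,0,0]},
    {"claw":0.02,"dp":[-0.005,-0.055,0.115],"delta_rot":[0,0,-0.1]},
    {"claw":0.02,"dp":[-0.009,-0.1,0.115],"delta_rot":[0,0,-0.2]},
    {"claw":0.02,"dp":[-0.013,-0.145,0.115],"delta_rot":[0,0,-0.3]},
    {"claw":0.02,"dp":[-0.017,-0.19,0.115],"delta_rot":[0,0,-0.4]},
    {"claw":0.02,"dp":[-0.021,-0.235,0.115],"delta_rot":[0,0,-0.5]},
    {"claw":0.02,"dp":[-0.025,-0.28,0.115],"delta_rot":[0,0,-0.6]},
    {"claw":0.02,"dp":[-0.029,-0.325,0.115],"delta_rot":[0,0,-0.7]},
  ],
)

```text
time: 26.3
position: [498.3, 118.2, 139.9]
tcp_rot: [3.138, -0.148, -0.002]
ft_force: [1.5, 0.4, -2.9]
finger_gap: 41.3
```

servo_tool(
  steps=[
    {"claw":0.02,"dp":[-0.004,-0.045,0],"delta_rot":[0,0,-0.07]},
    {"claw":0.02,"dp":[-0.007,-0.085,0],"delta_rot":[0,0,-0.091]},
    {"claw":0.02,"dp":[-0.009,-0.11,0],"delta_rot":[0,0,-0.091]},
    {"claw":0.02,"dp":[-0.009,-0.1175,-0.01],"delta_rot":[0,0,-0.091]},
    {"claw":0.02,"dp":[-0.009,-0.1175,-0.035],"delta_rot":[0,0,-0.091]},
    {"claw":0.02,"dp":[-0.009,-0.1175,-0.065],"delta_rot":[0,0,-0.091]},
    {"claw":0.02,"dp":[-0.009,-0.1175,-0.085],"delta_rot":[0,0,-0.091]},
    {"claw":0.02,"dp":[-0.009,-0.1175,-0.095],"delta_rot":[0,0,-0.091]},
    {"claw":0.02,"dp":[-0.009,-0.1175,-0.095],"delta_rot":[0,0,-0.091]},
    {"claw":0.02,"dp":[-0.009,-0.1175,-0.095],"delta_rot":[0,0,-0.091]},
  ],
)

```text
time: 27.3
position: [490.5, 2.9, 45.6]
tcp_rot: [-3.129, 0.283, -0.0]
ft_force: [0.3, 0.1, -2.1]
finger_gap: 41.1
```

```bash
python3 snap.py 15; python3 jaw.py
```

```text
27.35 [490.8   2.7  46. ] [ 3.1287e+00 -2.8350e-01  2.0000e-03] [ 0.1  0.7 -1.8] 41.4
cam [572.9 -12.2 207.5] axis [-0.299  0.053 -0.953]
jaw deg -100.35 tilt z [ 0.001 -0.    -1.   ] q [-0.22  0.65  1.91  0.    0.58  1.53]
```

View pics/w_15.png

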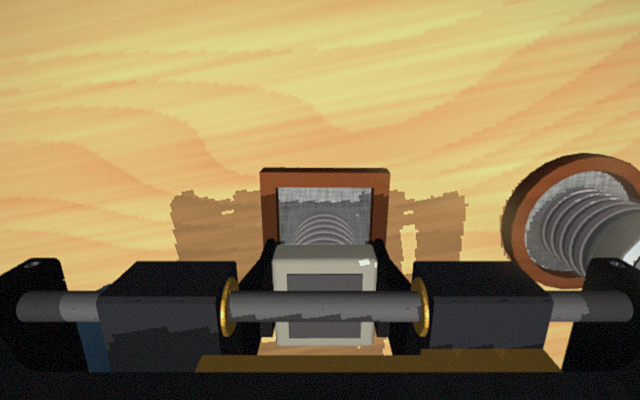

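The square tube is aligned over its recess (rim 260–390 px, centred). I lower and release it.

servo_tool(
  steps=[
    {"claw":0.02,"dp":[0,0,-0.006],"delta_rot":[0,0,0]},
    {"claw":0.02,"dp":[0,0,-0.011],"delta_rot":[0,0,0]},
    {"claw":0.02,"dp":[0,0,-0.0148],"delta_rot":[0,0,0]},
    {"claw":0.02,"dp":[0,0,-0.0148],"delta_rot":[0,0,0]},
    {"claw":0.055,"dp":[0,0,-0.0148],"delta_rot":[0,0,0]},
    {"claw":0.065,"dp":[0,0,-0.0148],"delta_rot":[0,0,0]},
    {"claw":0.07,"dp":[0,0,-0.0148],"delta_rot":[0,0,0]},
    {"claw":0.07,"dp":[0,0,-0.0148],"delta_rot":[0,0,0]},
    {"claw":0.07,"dp":[0,0,0.005],"delta_rot":[0,0,0]},
    {"claw":0.07,"dp":[0,0,0.035],"delta_rot":[0,0,0]},
  ],
)

```text
time: 28.35
position: [488.8, 2.7, 79.7]
tcp_rot: [-3.128, 0.285, 0.007]
ft_force: [0.2, 0.7, -0.2]
finger_gap: 69.1
```

servo_tool(
  steps=[
    {"claw":0.07,"dp":[0,0,0.045],"delta_rot":[0,0,0]},
    {"claw":0.087,"dp":[0,0,0.09],"delta_rot":[0,0,0]},
    {"claw":0.087,"dp":[0,0,0.14],"delta_rot":[0,0,0]},
    {"claw":0.087,"dp":[0,0,0.19],"delta_rot":[0,0,0]},
    {"claw":0.087,"dp":[0,0,0.24],"delta_rot":[0,0,0]},
    {"claw":0.087,"dp":[0,0,0.25],"delta_rot":[0,0,0]},
    {"claw":0.087,"dp":[0,0,0.25],"delta_rot":[0,0,0]},
    {"claw":0.087,"dp":[0,0,0.25],"delta_rot":[0,0,0]},
  ],
)

```text
time: 29.15
position: [489.0, 2.7, 329.1]
tcp_rot: [-3.128, 0.284, 0.005]
ft_force: [-0.6, -0.4, 0.6]
finger_gap: 87.0
```

```bash
python3 snap.py 16; python3 - <<'E'
from station import arm
from cont import *
T={"large":(466,-153,71),"small":(368,-291.5,77),"square":(490.3,2.7,73),"box":(520.3,-448.2,69)}
for n in ["scene","side"]:
    f=arm.grab_frame(n); np.savez(f"/tmp/{n}1.npz",**f); cv2.imwrite(f"pics/{n}1.png",f["image"][...,::-1])
    X=cloud(f)
    for k,(x,y,h) in T.items():
        r,o=top(f,x,y,h,50); m=(np.hypot(X[...,0]-x,X[...,1]-y)<14)&(X[...,2]>40)
        print(n,k,r and (np.round(r[0],1)-[x,y],np.round(r[1],1),round(r[2],1)),"ztop",np.median(X[m][:,2]).round(1),h)
    for k,p in {"jar":(642,-216),"cup":(449,154.5)}.items():
        f0=dict(np.load(f"/tmp/{n}0.npz")); X0=cloud(f0)
        for XX in (X0,X):
            m=(np.hypot(XX[...,0]-p[0],XX[...,1]-p[1])<60)&(XX[...,2]>40); print(n,k,XX[m].mean(0).round(1))
E
```

```text
29.2 [488.7   2.8 328.4] [-3.1281  0.2844  0.0074] [ 0.1  0.  -0.8] 87.2
cam [572.  -12.5 490.8] axis [-0.302  0.054 -0.952]
scene large (array([ 2.8, -0.1]), array([51.9, 50.9]), 71.6) ztop 70.7 71
scene small (array([2.4, 0.9]), array([30.9, 30.6]), 77.0) ztop 75.7 77
scene square (array([ 9.2, -0.7]), array([40.3, 28.4]), 79.2) ztop 72.5 73
scene box (array([ 3.3, -0.1]), array([29.3, 63.3]), 76.2) ztop 68.4 69
scene jar [ 651.7 -211.5   72.3]
scene jar [ 651.8 -211.5   71.8]
scene cup [448.7 152.6  60.4]
scene cup [449.5 151.6  64.9]
side large (array([-1.8,  1.4]), array([51.7, 50.4]), 49.6) ztop 71.7 71
side small (array([-2.2,  2. ]), array([30.8, 30.8]), 45.0) ztop 76.2 77
side square (array([5.5, 0.6]), array([42.6, 27. ]), 80.4) ztop 73.3 73
side box None ztop nan 69
side jar [ 636.7 -204.    69.5]
side jar [ 636.6 -203.9   69.5]
side cup [447.  154.1  60.8]
side cup [448.6 150.4  86.1]
  return _methods._mean(a, axis=axis, dtype=dtype,
  ret = ret.dtype.type(ret / rcount)
```

View pics/scene1.png

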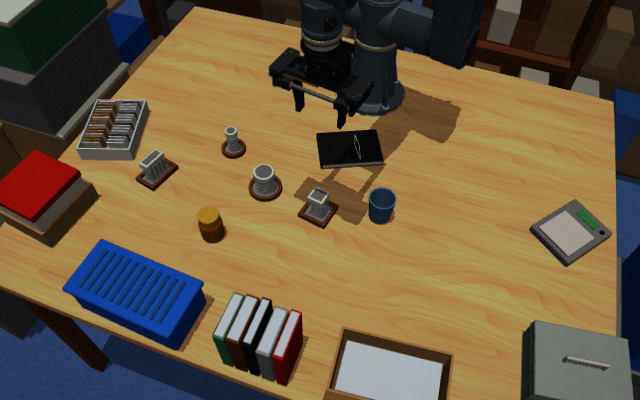

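View pics/w_16.png

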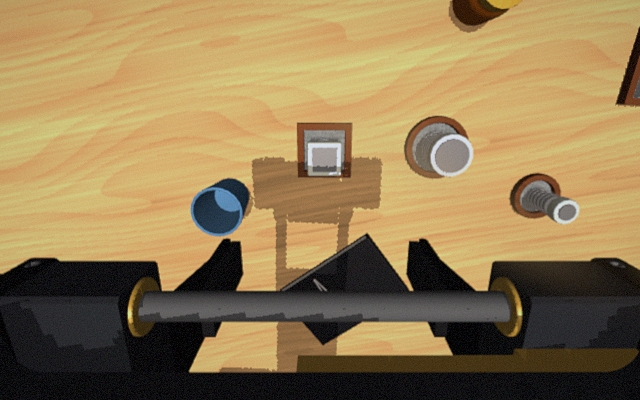

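In the scene view all four containers stand in their matching stands: box (153,163), small (232,142), large (263,180) and square (318,205). The wrist view agrees for the square, large and small ones; their caps lie within the rims. The jar and cup have not moved. Handing in.

```bash
python3 - <<'E'
from station import arm
print(arm.finish_job()); print(arm.get_state()["time"])
E
```

```text
the job is handed in; nothing more can be done
None
the job is handed in; nothing more can be done
```

I put all four containers upright into their matching recesses and handed the job in at about 29 s of the 128 s allowed. The gripper was open and clear of everything, and no verdict was reported.

**Last checks:**
- **Large and small tubes and oblong box:** Cap centres measured within about 3.5 mm of the recess centres. That includes the roughly 2 mm offset I had already seen between the cameras. Top heights were within about 1.5 mm of the expected 71, 77 and 69 mm.
- **Square tube:** The automatic centre reading (5–9 mm off) is not reliable because the arm's shadow hid part of its cap. Its top height matched 73 mm within 0.5 mm, and the wrist view showed it centred in the rim.
- **Oblong box:** The side camera gave no reading of it at the end, so its final check rests on the scene camera and the wrist view taken right after release.
- **Jar and cup:** The jar's readings were unchanged (within 0.5 mm). The cup's shifted by 1–4 mm horizontally and up to 25 mm in height, which I put down to the gripper above it entering the measured area. The pictures show the cup standing where it was.

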